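# Vent the vacuum jars with the bamboo rod

## Task

Vent the three vacuum jars, from the lowest to the tallest: take the bamboo rod from its holder and with its tip press the sprung valve in each lid gently down until you feel its stop, hold it there for half a second, then ease it up slowly, over a second or so, with the rod still on it, so that it never snaps back. Afterwards stand the rod back in its holder and let go; only the rod may touch the jars, and everything else on the bench stays where it is.

Things in the scene. Friction and masses are not known exactly. Their poses are not given: they have to be found in the camera images.
- jar_low: The lowest of three turquoise ceramic vacuum jars: round, 100 mm across, 72 mm high in all, heavy, it does not move. Origin: centre of its underside, z up. On its lid stands a round collar 44 mm across outside, 26 mm bore, 30 mm tall, its open rim being the top of the jar; the valve head lies inside it.
- valve_low_top (a point): Centre of the top face of that jar's valve: a flat steel disc 18 mm across, 5 mm below the collar's rim when up. It moves with the valve.
- valve_low (a joint): How far that valve is pressed down, in m: 0 = fully up. A spring holds it up: about 3 N starts it moving, 5 to 7 N holds it at its stop, beyond which it is solid. The full travel differs from jar to jar and is not marked: between 8 and 15 mm. Let go, it snaps up.
- jar_mid: The middle-height of three turquoise ceramic vacuum jars: round, 94 mm across, 107 mm high in all, heavy, it does not move. Origin: centre of its underside, z up. On its lid stands a round collar 44 mm across outside, 26 mm bore, 30 mm tall, its open rim being the top of the jar; the valve head lies inside it.
- valve_mid_top (a point): Centre of the top face of that jar's valve: a flat steel disc 18 mm across, 5 mm below the collar's rim when up. It moves with the valve.
- valve_mid (a joint): How far that valve is pressed down, in m: 0 = fully up. A spring holds it up: about 3 N starts it moving, 5 to 7 N holds it at its stop, beyond which it is solid. The full travel differs from jar to jar and is not marked: between 8 and 15 mm. Let go, it snaps up.
- jar_tall: The tallest of three turquoise ceramic vacuum jars: round, 88 mm across, 142 mm high in all, heavy, it does not move. Origin: centre of its underside, z up. On its lid stands a round collar 44 mm across outside, 26 mm bore, 30 mm tall, its open rim being the top of the jar; the valve head lies inside it.
- valve_tall_top (a point): Centre of the top face of that jar's valve: a flat steel disc 18 mm across, 5 mm below the collar's rim when up. It moves with the valve.
- valve_tall (a joint): How far that valve is pressed down, in m: 0 = fully up. A spring holds it up: about 3 N starts it moving, 5 to 7 N holds it at its stop, beyond which it is solid. The full travel differs from jar to jar and is not marked: between 8 and 15 mm. Let go, it snaps up.
- rod_center (a point): Centre (half-way up, on the axis) of the loose bamboo rod: 170 mm long, round; shaft 16 mm across, the lowest 30 mm narrowed to a flat-ended tip 10 mm across; about 50 g. It stands tip down in the holder, 120 mm of it showing above the holder's mouth. z runs from tip to top.
- rod_tip (a point): Centre of the rod's lower end, the flat tip, 85 mm below rod_center along the rod.
- holder_mouth (a point): Centre of the mouth of the wooden rod holder: a fixed round cup 60 mm high, 52 mm across at the top and 72 mm at the foot, bore 20 mm across and 50 mm deep. z up.
- cruet_a: Stoppered glass cruet, 62 mm across, 145 mm high. Bystander; origin at its underside.
- cruet_b: Smaller stoppered glass cruet, 56 mm across, 116 mm high. Bystander; origin at its underside.
- trivet: Folded steel trivet lying flat, 190 x 50 x 14 mm, long along its x. Bystander; origin at its underside.
- bowl: Terracotta bowl, 100 mm across, 45 mm high. Bystander; origin at its underside.
- sugar_pot: Turquoise lidded pot with a solid knob and no valve, 90 mm across, 88 mm high. Bystander; origin at its underside.
- spoon: Steel spoon with a wooden handle lying on the bench, along its x. Bystander.

How it is judged:
By the outcome, as a careful person would: the job done as asked, in the order asked, and still so for the second after the job is handed in, with the robot touching nothing.
It also fails if it takes over 66 s, if anything falls off the work surface, if the arm or the gripper's body presses on something with over 40 N, if the wrist force passes 120 N, or if a joint passes its speed limit or range.

## Robot

A 6-joint arm with a two-finger parallel gripper is mounted at the origin on the work surface. World frame = base frame: x ahead of the robot, y to its left, z up, the work surface at z = 0. Lengths are in mm, angles in degrees, forces in N, time in s.
With the tool pointing down it reaches from about 350 to 850 mm from the base axis. Payload 8.1 kg.
Tool frame: the origin (TCP) lies on the centre line of the jaws, within the pads' length; the fingertips stand 11 mm ahead of it and the grasp point (between the pads) lies 8 mm behind it; z points along the fingers, y is the direction in which the jaws open and shut (so a half turn about z gives the same grasp; the last joint's range is limited). The gripper opens to 85 mm and grips with 20 to 120 N. Pads are 22 mm wide; open, the fingers measure 114 mm over their backs; the gripper's body (76 mm by 85 mm) begins 54 mm behind the grasp point. The pads swing forward as they close: fully open they stand 13 mm farther back than shut.
Start: joints at [-4.893, 7.471, 85.268, -0, 87.261, -4.893], TCP at [600.004, 0.022, 242.292] pointing down, gripper open.
Joint ranges: [-169.43, 169.43], [-51.17, 129.36], [1.28, 143.12], [-76.62, 256.62], [0, 156.53], [-152.29, 152.29]. Speed limits (degrees/s): [136.94, 136.94, 159.86, 180, 180, 180].

## Interface

Orientations are given as [roll, pitch, yaw] about the fixed x, y, z axes, in that order (R = Rz(yaw) Ry(pitch) Rx(roll)).
In Python, from bench import telemetry, viewer, r gives the robot as it stands.
- The arm moves only by the shell command python3 -m inch 'ROWS' [FORCE]. ROWS is JSON, a list of rows, each a list of 3 entries, a list of its own where there are three numbers: the shift along the tool's x, y, z in cm, then the turn, a rotation vector about the tool's x, y, z in rad, then the opening, from 0 (shut) to 1 (fully open). A call has 1 to 20 rows; each row is the pose to reach, as a shift and turn from the pose commanded when the call began, along the tool's axes at that moment; what a row does not reach only later rows make up. A row lasts 1/10 s, in which the tool goes at most 50 mm and 8.59 degrees, less where a joint would pass 70% of its speed; a pose out of reach is approached as far as the arm can. A call with a gripper value outside its range is refused whole. The fingers move at their own pace and stop on an object; FORCE is the grip in N (left out, the last holds). Time passes only in rows, so rows that repeat a pose let the fingers close. It gives the time, the measured TCP pose, the force and the opening at its end, in the units of the state.
- telemetry.sense(): the state, without advancing time (a new reading comes with each control period).
- viewer.snapshot(name): name is "scene" or "side" or "wrist"; returns the picture (384x512x3 uint8, red, green, blue); there is no depth.
- viewer.camera_model(name): a dict with "fx", "fy", "cx", "cy" (pixels), "cam_to_world" (4x4, takes a point from camera to world coordinates); the wrist camera has in their place "mount" (4x4, takes a point from camera to tool coordinates, whose origin is the TCP and whose axes are the flange's). Camera axes: x right, y down, z forward; pixel columns grow to the right and rows downward; lengths in mm; the calibration is good to about 2 mm. The wrist camera is an equidistant fisheye: a pixel r from the principal point sees the ray r / f radians off the axis. A picture is of the moment at which its call begins: read the wrist's pose just before it. camera_model takes no time and is no camera call.
- r.hand_in(): hands the job in, once; it reports no verdict.
The state is a dict: "time": time; "joint_pos": joint angles; "qd": joint speeds; "joint_efforts": joint torques, N m; "tool_pos": TCP position; "tcp_rot": TCP orientation; "ft_force": force on the tool from outside, world axes, zero at the start; "wrist_torque": the same for the moment, N m; "finger_gap": finger opening in mm.
Only numpy, scipy, OpenCV 4.12 (cv2) and the standard library are available. Lean on these libraries where they do the work, as an engineer would, in place of code of your own. Each camera call takes 0.05 s, during which the arm holds its last target.

## Working session

There is one attempt and no reset: what is moved stays moved. The work goes in short steps, Python scripts to look and compute and a shell command to move; the robot and the scene stay as the last step left them, time stands still between calls to the robot, and variables do not carry over. Pictures are saved under pics/ and viewed, and the job is handed in when it is done.

```bash
ls; mkdir -p pics
python3 - <<'E'
from bench import telemetry, viewer, r
import cv2, numpy as np
print(telemetry.sense())
for n in ("scene","side","wrist"):
    im=viewer.snapshot(n); cv2.imwrite(f"pics/{n}0.png",im[:,:,::-1]); print(n,viewer.camera_model(n))
E
```

```text
pics
{'time': 0.0, 'joint_pos': array([-4.89183943e+00,  7.51583535e+00,  8.53307947e+01,  6.29857337e-04,
        8.72625590e+01, -4.89248517e+00]), 'qd': array([-0.01582303, -0.10037695,  0.08317682,  0.03446541,  0.02092392,
       -0.05027856]), 'joint_efforts': array([-1.90700346e-03, -5.69404185e+01, -5.00557995e+01, -2.19391650e-04,
        1.44415747e-02,  7.24149572e-05]), 'tool_pos': array([5.99452886e+02, 8.58444217e-02, 2.41222324e+02]), 'tcp_rot': array([-1.79891262e+02, -9.93910884e-03,  9.00006056e+01]), 'ft_force': array([-0.87626581,  0.55071456,  0.07694345]), 'wrist_torque': array([-0.00778291,  0.01401623,  0.01924147]), 'finger_gap': 85.47933323332623}
scene {'fx': 372.9686512628191, 'fy': 372.9686512628191, 'cx': 256.5644908383854, 'cy': 192.45514920912316, 'cam_to_world': array([[-7.92664325e-01,  3.80071333e-01, -4.76685483e-01,
         9.88732871e+02],
       [ 6.09460584e-01,  4.74087606e-01, -6.35451602e-01,
         6.05174189e+02],
       [-1.55262573e-02, -7.94220828e-01, -6.07430829e-01,
         6.93689787e+02],
       [ 0.00000000e+00,  0.00000000e+0
[... 275 characters left out ...]
151e-01, -4.98258673e-01,  6.57389989e-01,
        -6.68475998e+02],
       [ 1.48116522e-02, -8.02957455e-01, -5.95852281e-01,
         7.66161156e+02],
       [ 0.00000000e+00,  0.00000000e+00,  0.00000000e+00,
         1.00000000e+00]])}
wrist {'fx': 297.3186396354542, 'fy': 297.3186396354542, 'cx': 252.21895281918657, 'cy': 187.75487809239837, 'mount': array([[ 6.26431563e-04, -9.65372806e-01, -2.60873441e-01,
         6.70423553e+01],
       [ 9.99999791e-01,  5.62417710e-04,  3.20035145e-04,
        -7.57214543e-01],
       [-1.62233383e-04, -2.60873587e-01,  9.65372957e-01,
        -1.31416272e+02],
       [ 0.00000000e+00,  0.00000000e+00,  0.00000000e+00,
         1.00000000e+00]])}
```

View pics/scene0.png

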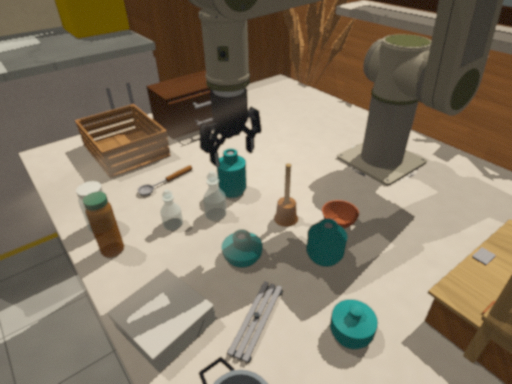

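View pics/side0.png

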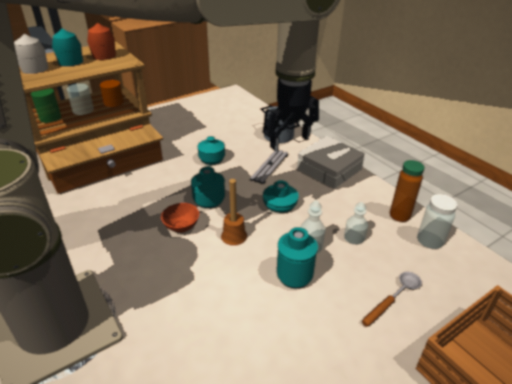

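View pics/wrist0.png

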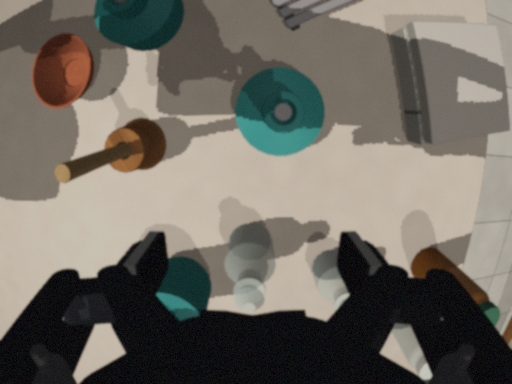

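```bash
cat > h.py <<'E'
import cv2, numpy as np
from scipy.spatial.transform import Rotation as R
from bench import telemetry, viewer
def ray(n,uv,T=None):
    m=viewer.camera_model(n); u,v=uv
    x=(u-m['cx'])/m['fx']; y=(v-m['cy'])/m['fy']
    if n=='wrist':
        th=np.hypot(x,y); s=np.sin(th)/th if th>1e-9 else 1
        d=np.array([x*s,y*s,np.cos(th)]); M=T@m['mount']
    else: d=np.array([x,y,1.]); M=m['cam_to_world']
    d=M[:3,:3]@d; return M[:3,3],d/np.linalg.norm(d)
def pose(s=None):
    s=s or telemetry.sense(); T=np.eye(4); T[:3,:3]=R.from_euler('xyz',s['tcp_rot'],degrees=True).as_matrix(); T[:3,3]=s['tool_pos']; return T
def proj(n,P,T=None):
    m=viewer.camera_model(n); M=T@m['mount'] if n=='wrist' else m['cam_to_world']
    p=np.linalg.inv(M)@np.r_[P,1]; 
    if n=='wrist':
        rr=np.hypot(p[0],p[1]); th=np.arctan2(rr,p[2]); k=th/rr if rr>1e-9 else 1
        return np.array([m['cx']+m['fx']*p[0]*k,m['cy']+m['fy']*p[1]*k])
    return np.array([m['cx']+m['fx']*p[0]/p[2],m['cy']+m['fy']*p[1]/p[2]])
def onz(n,uv,z,T=None):
    o,d=ray(n,uv,T); return o+d*(z-o[2])/d[2]
def tri(rs):
    A=0;b=0
    for o,d in rs:
        P=np.eye(3)-np.outer(d,d); A=A+P; b=b+P@o
    x=np.linalg.solve(A,b); return x,[round(float(np.linalg.norm((np.eye(3)-np.outer(d,d))@(x-o))),1) for o,d in rs]
E
python3 - <<'E'
import cv2
def crop(f,x,y,w,h,k,o):
    im=cv2.imread(f'pics/{f}.png')[y:y+h,x:x+w]; cv2.imwrite(f'pics/{o}.png',cv2.resize(im,None,fx=k,fy=k,interpolation=cv2.INTER_CUBIC))
crop('scene0',200,140,190,140,4,'sc1'); crop('side0',150,130,200,150,4,'si1'); crop('wrist0',30,0,320,220,2.5,'wr1')
E
```

```text
(no output)
```

View pics/sc1.png

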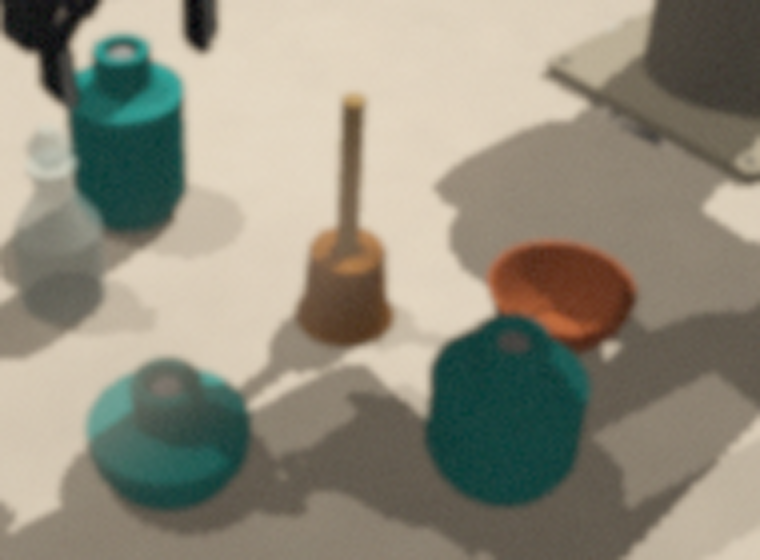

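View pics/si1.png

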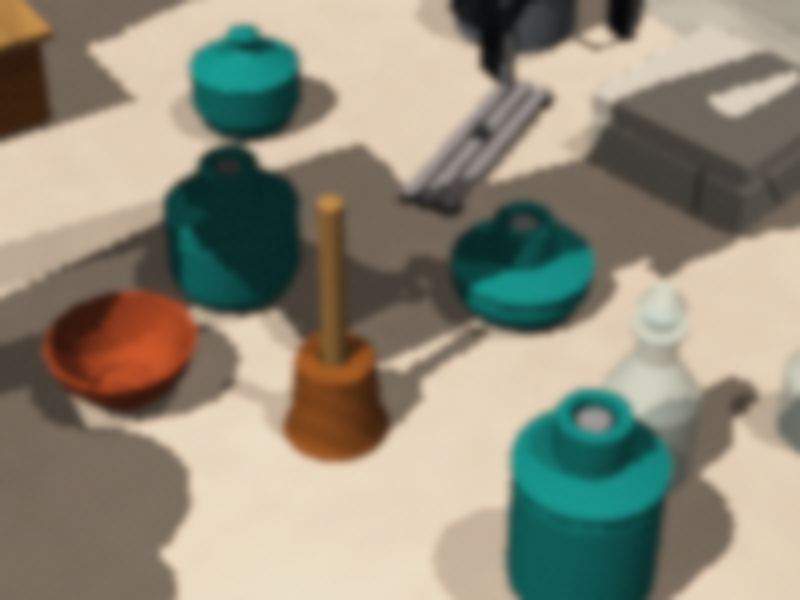

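View pics/wr1.png

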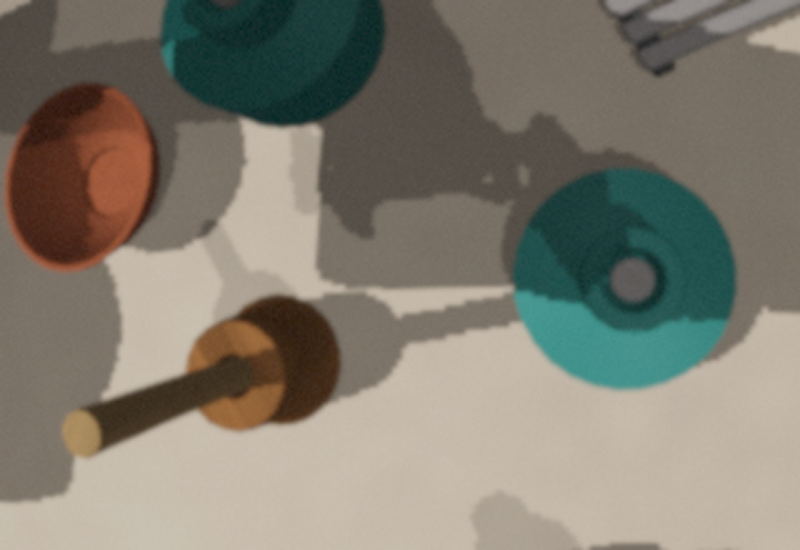

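Run:
```python
from h import *
def f(n,x,y):
    o={'scene':(200,140,4),'side':(150,130,4),'wrist':(30,0,2.5)}[n]
    return ((x+.5)/o[2]-.5+o[0],(y+.5)/o[2]-.5+o[1])
T=pose()
np.set_printoptions(precision=1,suppress=True)
pts={'rodtop':(180,dict(scene=(353,101),side=(330,203),wrist=(82,434))),
'mouth':(60,dict(scene=(347,250),side=(336,353),wrist=(238,376))),
'low':(72,dict(scene=(168,380),side=(524,221),wrist=(632,277))),
'mid':(107,dict(scene=(515,337),side=(229,163))),
'tall':(142,dict(scene=(122,49),side=(595,410)))}
for k,(z,d) in pts.items():
    print(k,tri([ray(n,f(n,*p),T) for n,p in d.items()]),[onz(n,f(n,*p),z,T) for n,p in d.items()])
```

```text
rodtop (array([453.2,  26.1, 179.5]), [1.2, 0.4, 0.8]) [array([455.1,  26.7, 180. ]), array([452.5,  25.9, 180. ]), array([452.6,  26.4, 180. ])]
mouth (array([455.1,  27. ,  60.7]), [0.3, 0.6, 0.6]) [array([454.8,  26.7,  60. ]), array([455.3,  28.4,  60. ]), array([455. ,  26.4,  60. ])]
low (array([629.6,  64.7,  71.1]), [1.0, 0.8, 1.5]) [array([630. ,  64.1,  72. ]), array([628.6,  62.6,  72. ]), array([629.1,  66.2,  72. ])]
mid (array([470.7, 190.5, 106.3]), [0.1, 0.1]) [array([471.4, 191. , 107. ]), array([470.2, 189.7, 107. ])]
tall (array([ 499. , -169.3,  142.3]), [0.1, 0.1]) [array([ 498.7, -169.7,  142. ]), array([ 499.3, -169.1,  142. ])]
```

```bash
python3 -m inch '[[[0.5,-3,0],[0,0,0],1],[[1,-6,0],[0,0,0],1],[[1.6,-9,0],[0,0,0],1],[[2.2,-12,0],[0,0,0],1],[[2.6,-14,0],[0,0,0],1],[[2.65,-14.6,0],[0,0,0],1],[[2.65,-14.6,2],[0,0,0],1],[[2.65,-14.6,2],[0,0,0],1]]' 60
python3 - <<'E'
from h import *
s=telemetry.sense();print(s['tool_pos'],s['tcp_rot'])
im=viewer.snapshot('wrist'); cv2.imwrite('pics/w2.png',im[:,:,::-1]); T=pose(s)
print(proj('wrist',[453.2,26.1,180],T),proj('wrist',[471,190.3,107],T),proj('wrist',[499,-169.3,142],T))
E
```

```text
time: 0.95
tool_pos: [453.0, 26.5, 220.1]
tcp_rot: [-179.8, -0.0, 90.0]
ft_force: [0.4, -0.9, 0.0]
finger_gap: 85.5
[453.00314559  26.47975314 220.11978735] [-1.79814682e+02 -6.26527117e-03  8.99999960e+01]
[253.85734796 220.6381266 ] [275.37380437  -2.39494036] [296.24442177 375.0571696 ]
```

View pics/w2.png

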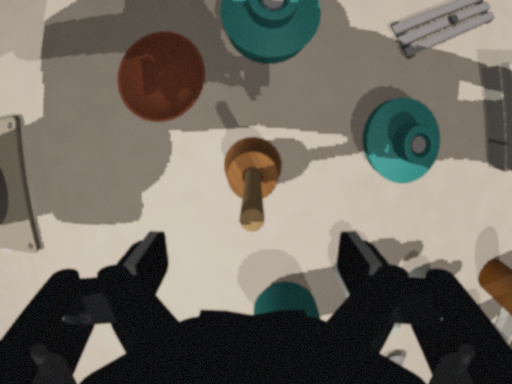

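The wrist view shows the rod top at about (252,221), midway between the jaws and matching the predicted (254,221). I'll descend and grip.

```bash
python3 -m inch '[[[0,0,2],[0,0,0],1],[[0,0,4.5],[0,0,0],1],[[0,0,7],[0,0,0],1],[[0,0,8.5],[0,0,0],1],[[0,0,9],[0,0,0],0.6],[[0,0,9],[0,0,0],0.1],[[0,0,9],[0,0,0],0],[[0,0,9],[0,0,0],0],[[0,0,9],[0,0,0],0],[[0,0,9],[0,0,0],0],[[0,0,9],[0,0,0],0],[[0,0,9],[0,0,0],0],[[0,0,9],[0,0,0],0]]' 60
python3 - <<'E'
from h import *
im=viewer.snapshot('side'); cv2.imwrite('pics/s3.png',cv2.resize(im[100:300,100:350,::-1],None,fx=3,fy=3))
im=viewer.snapshot('scene'); cv2.imwrite('pics/c3.png',cv2.resize(im[120:280,190:400,::-1],None,fx=3,fy=3))
s=telemetry.sense();print(s['tool_pos'],s['ft_force'],s['finger_gap'])
E
```

```text
time: 2.3
tool_pos: [454.4, 26.5, 133.5]
tcp_rot: [179.9, 0.0, 90.0]
ft_force: [-3.1, -0.4, 6.2]
finger_gap: 14.5
[454.42093985  26.48842483 133.55822183] [-2.94609217  0.33717975  6.24556617] 14.66342354864219
```

View pics/s3.png

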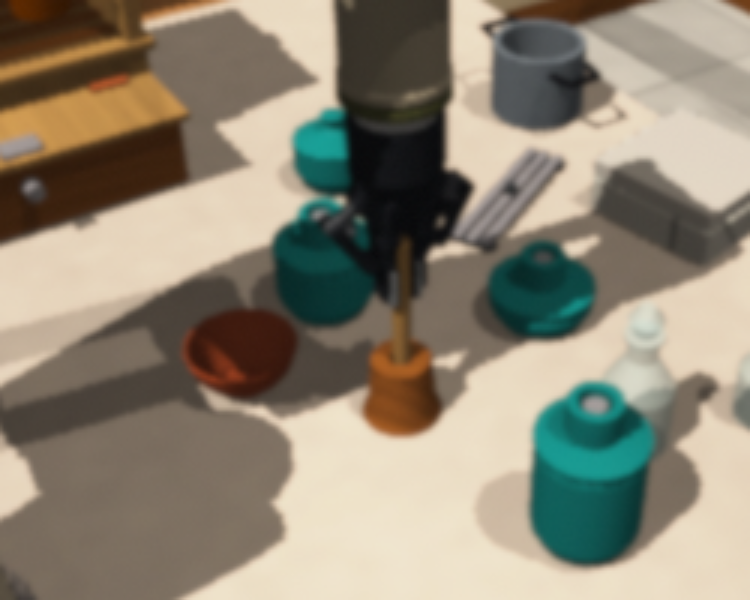

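View pics/c3.png

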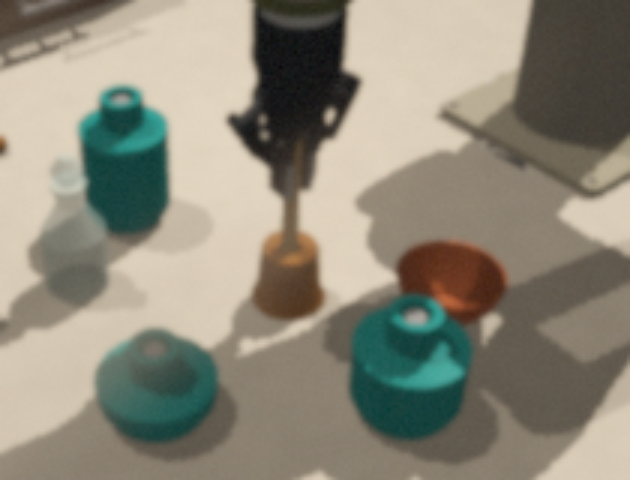

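The gripper holds the rod, which still stands in the holder. Next I lift it and carry it above the low jar.

```bash
python3 -m inch '[[[0,0,-0.5],[0,0,0],0],[[0,0,-1.5],[0,0,0],0],[[0,0,-3],[0,0,0],0],[[0,0,-5],[0,0,0],0],[[0,0,-7],[0,0,0],0],[[0,0,-8.5],[0,0,0],0],[[0,0,-9],[0,0,0],0],[[0.3,1.5,-9],[0,0,0],0],[[0.9,4,-9],[0,0,0],0],[[1.5,7,-9],[0,0,0],0],[[2.2,10,-9],[0,0,0],0],[[2.8,13,-9],[0,0,0],0],[[3.4,15.5,-9],[0,0,0],0],[[3.7,17,-9],[0,0,0],0],[[3.8,17.55,-9],[0,0,0],0],[[3.8,17.55,-9],[0,0,0],0],[[3.8,17.55,-9],[0,0,0],0]]'
python3 - <<'E'
from h import *
s=telemetry.sense();print(s['tool_pos'],s['tcp_rot'],s['ft_force'],s['finger_gap'])
for n in ('side','scene','wrist'):
    im=viewer.snapshot(n); cv2.imwrite(f'pics/{n}4.png',im[:,:,::-1])
    c=proj(n,[629.6,64.7,72],pose(s)).astype(int); print(n,c)
    x0,y0=max(c[0]-70,0),max(c[1]-90,0)
    print(x0,y0); cv2.imwrite(f'pics/{n}4c.png',cv2.resize(im[y0:y0+140,x0:x0+140,::-1],None,fx=4,fy=4,interpolation=cv2.INTER_CUBIC))
E
```

```text
time: 4.1
tool_pos: [628.8, 64.3, 221.9]
tcp_rot: [-179.9, 0.0, 90.0]
ft_force: [0.6, -0.0, -0.2]
finger_gap: 14.9
[628.79120439  64.34943148 221.88398201] [-1.79939113e+02  5.67163260e-03  8.99962037e+01] [ 0.55234229 -0.00321558 -0.2102219 ] 14.86618224244063
side [280 184]
210 94
scene [241 234]
171 144
wrist [253 178]
183 88
```

View pics/side4c.png

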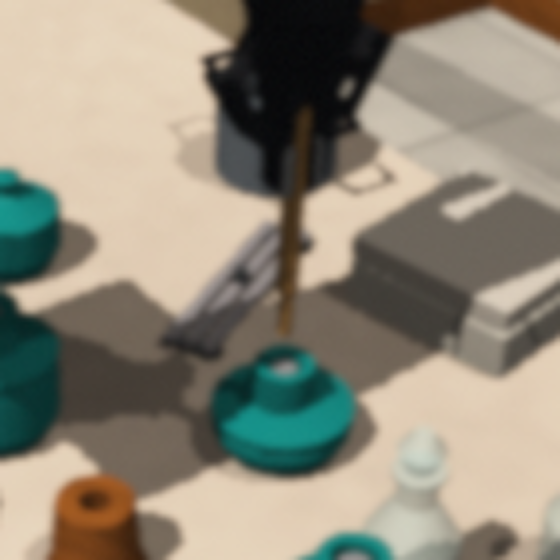

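View pics/scene4c.png

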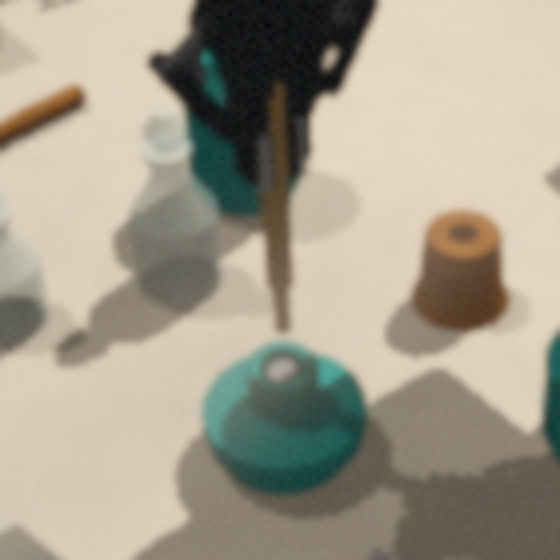

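View pics/wrist4c.png

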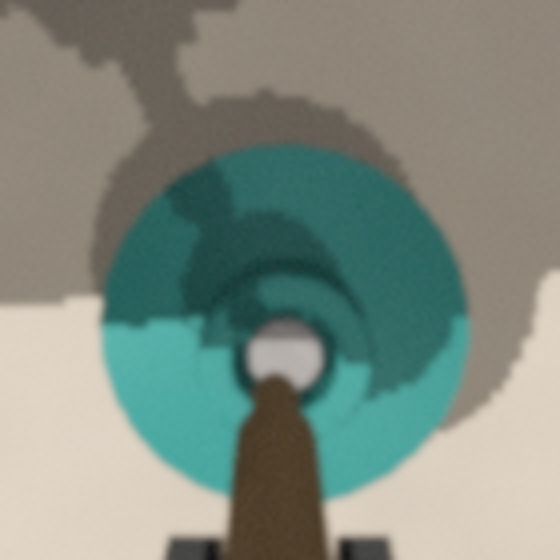

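Run:
```python
from h import *
np.set_printoptions(precision=1,suppress=True)
O={'side':(210,94),'scene':(171,144),'wrist':(183,88)}
f=lambda n,x,y:((x+.5)/4-.5+O[n][0],(y+.5)/4-.5+O[n][1])
T=pose()
for k,z,d in (('tip',0,dict(side=(286,328),scene=(283,326),wrist=(275,388))),('rim',72,dict(side=(287,362),scene=(283,363))),('valve',67,dict(side=(287,368),scene=(283,370),wrist=(286,357)))):
    if z==0: print(k,tri([ray(n,f(n,*p),T) for n,p in d.items()]),tri([ray(n,f(n,*p),T) for n,p in d.items() if n!='wrist']))
    else: print(k,[onz(n,f(n,*p),z,T) for n,p in d.items()])
```

```text
tip (array([628.8,  64.7, 102. ]), [1.1, 0.8, 1.8]) (array([629.4,  63.9, 102.2]), [0.2, 0.2])
rim [array([632.4,  64.2,  72. ]), array([630.,  63.,  72.])]
valve [array([632.5,  63.9,  67. ]), array([630.6,  63.6,  67. ]), array([630.2,  65. ,  67. ])]
```

The tip is about 1.5 mm short of the valve centre in x. I'll correct that and descend to just above the valve.

```bash
python3 -m inch '[[[0,0.15,0.4],[0,0,0],0],[[0,0.15,1],[0,0,0],0],[[0,0.15,1.7],[0,0,0],0],[[0,0.15,2.3],[0,0,0],0],[[0,0.15,2.8],[0,0,0],0],[[0,0.15,3.0],[0,0,0],0],[[0,0.15,3.0],[0,0,0],0],[[0,0.15,3.0],[0,0,0],0]]'
python3 - <<'E'
from h import *
s=telemetry.sense();print(s['tool_pos'],s['tcp_rot'],s['ft_force'],s['finger_gap'])
n='wrist';im=viewer.snapshot(n); x0,y0=183,88
cv2.imwrite(f'pics/{n}5c.png',cv2.resize(im[y0:y0+140,x0:x0+140,::-1],None,fx=4,fy=4,interpolation=cv2.INTER_CUBIC))
E
```

```text
time: 5.05
tool_pos: [631.1, 64.5, 192.5]
tcp_rot: [180.0, -0.0, 90.0]
ft_force: [0.8, -0.3, -0.6]
finger_gap: 14.5
[631.13593184  64.51378819 192.5190936 ] [ 1.79983128e+02 -4.83557044e-04  8.99968138e+01] [ 0.82857217 -0.26413929 -0.62675732] 14.51941925349427
```

View pics/wrist5c.png

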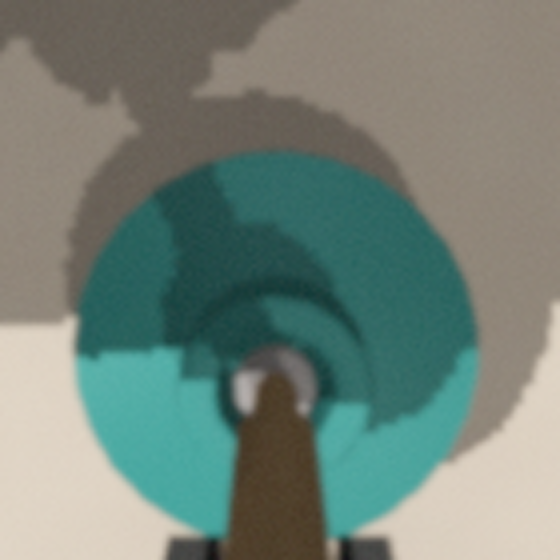

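The tip sits centred in the collar, at about (276,372) against the disc centre near (275,385). I'll press slowly.

```bash
python3 -m inch '[[[0,0,0.1],[0,0,0],0],[[0,0,0.2],[0,0,0],0],[[0,0,0.3],[0,0,0],0],[[0,0,0.4],[0,0,0],0],[[0,0,0.5],[0,0,0],0],[[0,0,0.6],[0,0,0],0]]';python3 -m inch '[[[0,0,0.1],[0,0,0],0],[[0,0,0.2],[0,0,0],0]]';python3 -m inch '[[[0,0,0.1],[0,0,0],0],[[0,0,0.2],[0,0,0],0]]'
```

```text
time: 5.7
tool_pos: [631.2, 64.5, 186.6]
tcp_rot: [180.0, -0.0, 90.0]
ft_force: [0.1, -0.1, 3.5]
finger_gap: 14.5
time: 5.9
tool_pos: [631.2, 64.5, 184.5]
tcp_rot: [180.0, 0.0, 90.0]
ft_force: [0.2, 1.0, 4.1]
finger_gap: 14.5
time: 6.1
tool_pos: [631.2, 64.5, 182.5]
tcp_rot: [180.0, -0.0, 90.0]
ft_force: [-0.7, 0.3, 3.8]
finger_gap: 14.6
```

```bash
python3 -m inch '[[[0,0,0.1],[0,0,0],0],[[0,0,0.2],[0,0,0],0]]' | grep -E 'pos|force';for i in 1; do python3 -m inch '[[[0,0,0.1],[0,0,0],0]]' | grep -E 'pos|force'; done; python3 -m inch '[[[0,0,0.1],[0,0,0],0]]' | grep -E 'pos|force'
```

```text
tool_pos: [631.5, 64.5, 181.4]
ft_force: [-1.4, 0.2, 14.2]
tool_pos: [631.8, 64.6, 181.3]
ft_force: [-2.7, 0.1, 18.0]
tool_pos: [632.0, 64.6, 181.3]
ft_force: [-4.5, -0.1, 22.7]
```

Stop felt at TCP z≈181.4. I'll back off part of the load and hold it there.

```bash
python3 -m inch '[[[0,0,-0.1],[0,0,0],0],[[0,0,-0.2],[0,0,0],0],[[0,0,-0.2],[0,0,0],0],[[0,0,-0.2],[0,0,0],0],[[0,0,-0.2],[0,0,0],0],[[0,0,-0.2],[0,0,0],0],[[0,0,-0.2],[0,0,0],0],[[0,0,-0.2],[0,0,0],0]]'
```

```text
time: 7.3
tool_pos: [631.4, 64.5, 181.5]
tcp_rot: [179.9, -0.0, 90.0]
ft_force: [-1.5, 1.1, 10.2]
finger_gap: 14.2
```

```bash
python3 -m inch '[[[0,0,-0.05],[0,0,0],0],[[0,0,-0.1],[0,0,0],0],[[0,0,-0.15],[0,0,0],0],[[0,0,-0.2],[0,0,0],0],[[0,0,-0.25],[0,0,0],0],[[0,0,-0.3],[0,0,0],0],[[0,0,-0.35],[0,0,0],0],[[0,0,-0.4],[0,0,0],0],[[0,0,-0.45],[0,0,0],0],[[0,0,-0.5],[0,0,0],0],[[0,0,-0.55],[0,0,0],0],[[0,0,-0.6],[0,0,0],0],[[0,0,-0.65],[0,0,0],0],[[0,0,-0.7],[0,0,0],0],[[0,0,-0.75],[0,0,0],0],[[0,0,-0.8],[0,0,0],0]]'
python3 -m inch '[[[0,0,-0.05],[0,0,0],0],[[0,0,-0.1],[0,0,0],0],[[0,0,-0.15],[0,0,0],0]]'
python3 -m inch '[[[0,0,-0.05],[0,0,0],0],[[0,0,-0.1],[0,0,0],0],[[0,0,-0.15],[0,0,0],0],[[0,0,-0.2],[0,0,0],0],[[0,0,-0.25],[0,0,0],0],[[0,0,-0.3],[0,0,0],0],[[0,0,-0.35],[0,0,0],0],[[0,0,-0.4],[0,0,0],0]]'
```

```text
time: 8.9
tool_pos: [631.0, 64.5, 188.3]
tcp_rot: [-180.0, -0.0, 90.0]
ft_force: [0.1, 0.4, 2.3]
finger_gap: 14.6
time: 9.2
tool_pos: [631.0, 64.5, 189.8]
tcp_rot: [-180.0, -0.0, 90.0]
ft_force: [1.3, 0.2, 3.0]
finger_gap: 14.7
time: 10.0
tool_pos: [630.9, 64.5, 193.7]
tcp_rot: [-180.0, -0.0, 90.0]
ft_force: [0.7, -0.2, -0.4]
finger_gap: 15.0
```

Low valve released smoothly. Moving above the mid jar.

```bash
python3 -m inch '[[[0,0,-1],[0,0,0],0],[[0,0,-2.5],[0,0,0],0],[[0,0,-4],[0,0,0],0],[[0,0,-5.3],[0,0,0],0],[[0.6,-0.8,-5.8],[0,0,0],0],[[2,-2.6,-5.8],[0,0,0],0],[[4,-5,-5.8],[0,0,0],0],[[6,-7.6,-5.8],[0,0,0],0],[[8,-10.2,-5.8],[0,0,0],0],[[10,-12.7,-5.8],[0,0,0],0],[[11.8,-15,-5.8],[0,0,0],0],[[12.6,-16,-5.8],[0,0,0],0],[[12.6,-16,-5.8],[0,0,0],0],[[12.6,-16,-5.8],[0,0,0],0]]'
python3 - <<'E'
from h import *
s=telemetry.sense();print(s['tool_pos'],s['tcp_rot'],s['ft_force'],s['finger_gap'])
for n in ('side','scene','wrist'):
    im=viewer.snapshot(n); cv2.imwrite(f'pics/{n}6.png',im[:,:,::-1])
    c=proj(n,[471,190,107],pose(s)).astype(int)
    x0,y0=max(c[0]-70,0),max(c[1]-80,0)
    print(n,x0,y0); cv2.imwrite(f'pics/{n}6c.png',cv2.resize(im[y0:y0+140,x0:x0+140,::-1],None,fx=4,fy=4,interpolation=cv2.INTER_CUBIC))
E
```

```text
time: 11.4
tool_pos: [471.3, 190.4, 252.1]
tcp_rot: [179.9, 0.0, 90.0]
ft_force: [0.2, 0.6, -1.5]
finger_gap: 14.2
[471.34603053 190.3590193  252.07772293] [1.79948594e+02 1.21727957e-02 9.00255164e+01] [ 0.16974025  0.62465397 -1.52484061] 14.217492167415898
side 137 90
scene 258 143
wrist 182 100
```

View pics/side6c.png

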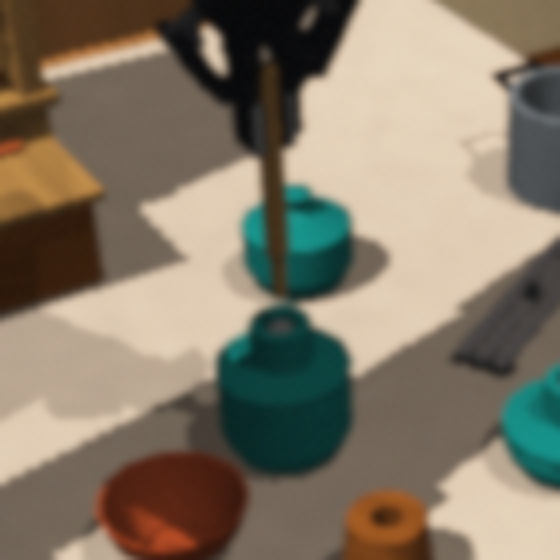

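View pics/scene6c.png

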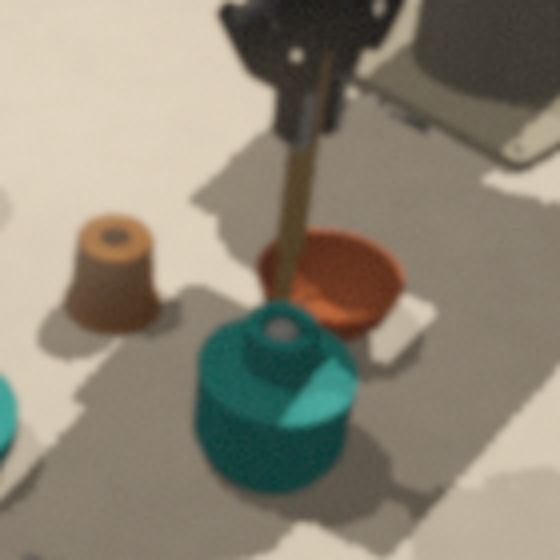

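View pics/wrist6c.png

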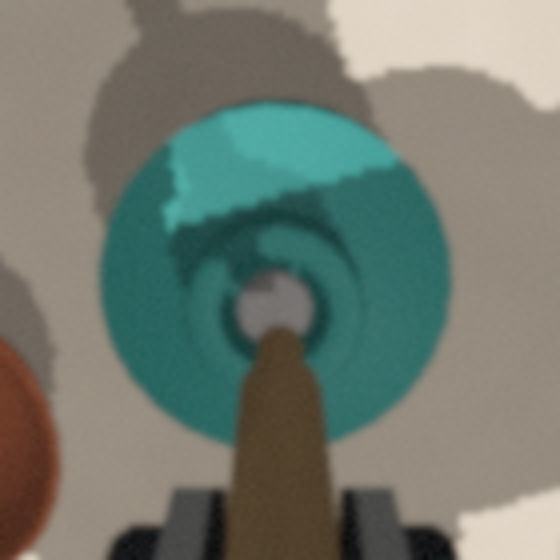

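Run:
```python
from h import *
np.set_printoptions(precision=1,suppress=True)
O={'side':(137,90),'scene':(258,143),'wrist':(182,100)}
f=lambda n,x,y:((x+.5)/4-.5+O[n][0],(y+.5)/4-.5+O[n][1])
T=pose()
d=dict(side=(281,292),scene=(284,296),wrist=(281,340))
print('tip',tri([ray(n,f(n,*p),T) for n,p in d.items()]),tri([ray(n,f(n,*p),T) for n,p in d.items() if n!='wrist']),[onz(n,f(n,*p),129,T) for n,p in d.items()])
for z,d in ((107,dict(side=(281,321),scene=(282,323))),(102,dict(side=(281,326),scene=(283,330),wrist=(275,307)))):
    print([onz(n,f(n,*p),z,T) for n,p in d.items()])
```

```text
tip (array([472.1, 190.9, 130.2]), [0.7, 1.2, 1.5]) (array([473.1, 191. , 130.4]), [0.6, 0.6]) [array([473.7, 193.5, 129. ]), array([472.4, 189.7, 129. ]), array([470.7, 191. , 129. ])]
[array([471.4, 191.8, 107. ]), array([470.6, 189.4, 107. ])]
[array([471.7, 193. , 102. ]), array([470.1, 190.5, 102. ]), array([469.3, 192.3, 102. ])]
```

Tip to valve offset agrees across the views: about −1.7 mm in x and +0.8 mm in y. I'll correct and descend.

```bash
python3 -m inch '[[[0.04,-0.1,0],[0,0,0],0],[[0.08,-0.17,0.4],[0,0,0],0],[[0.08,-0.17,0.9],[0,0,0],0],[[0.08,-0.17,1.4],[0,0,0],0],[[0.08,-0.17,1.8],[0,0,0],0],[[0.08,-0.17,2.1],[0,0,0],0],[[0.08,-0.17,2.1],[0,0,0],0],[[0.08,-0.17,2.1],[0,0,0],0]]'
python3 - <<'E'
from h import *
n='wrist';im=viewer.snapshot(n); x0,y0=182,100
cv2.imwrite(f'pics/{n}7c.png',cv2.resize(im[y0:y0+140,x0:x0+140,::-1],None,fx=4,fy=4,interpolation=cv2.INTER_CUBIC))
E
```

```text
time: 12.35
tool_pos: [469.3, 191.3, 230.8]
tcp_rot: [-180.0, 0.0, 90.0]
ft_force: [0.7, 0.8, -0.2]
finger_gap: 14.4
```

View pics/wrist7c.png

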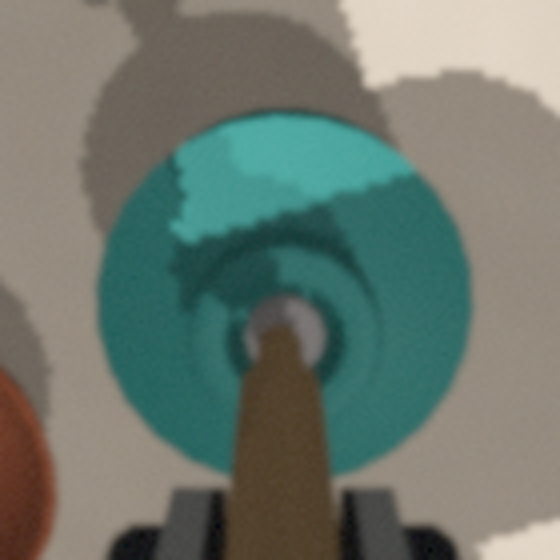

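The tip is centred, with its front at (281,325) and the disc near (286,335). Pressing.

```bash
python3 -m inch '[[[0,0.05,0.1],[0,0,0],0],[[0,0.05,0.2],[0,0,0],0],[[0,0.05,0.3],[0,0,0],0],[[0,0.05,0.4],[0,0,0],0],[[0,0.05,0.5],[0,0,0],0],[[0,0.05,0.6],[0,0,0],0],[[0,0.05,0.7],[0,0,0],0],[[0,0.05,0.8],[0,0,0],0]]'|grep -E 'pos|force';python3 -m inch '[[[0,0,0.1],[0,0,0],0],[[0,0,0.2],[0,0,0],0],[[0,0,0.3],[0,0,0],0]]'|grep -E 'pos|force';python3 -m inch '[[[0,0,0.1],[0,0,0],0]]'|grep -E 'pos|force'
```

```text
tool_pos: [469.9, 191.4, 223.0]
ft_force: [-1.7, -0.7, 3.4]
tool_pos: [469.9, 191.4, 219.9]
ft_force: [-0.1, -0.4, 3.7]
tool_pos: [469.9, 191.4, 218.9]
ft_force: [-0.9, -0.7, 4.3]
```

```bash
for i in 1; do python3 -m inch '[[[0,0,0.05],[0,0,0],0],[[0,0,0.1],[0,0,0],0]]'|grep -E 'pos|force';done; python3 -m inch '[[[0,0,0.05],[0,0,0],0],[[0,0,0.1],[0,0,0],0]]'|grep -E 'pos|force'
```

```text
tool_pos: [469.9, 191.3, 217.9]
ft_force: [-0.9, 0.1, 3.8]
tool_pos: [469.9, 191.3, 216.9]
ft_force: [-0.9, 0.6, 4.7]
```

```bash
python3 -m inch '[[[0,0,0.05],[0,0,0],0],[[0,0,0.1],[0,0,0],0]]'|grep -E 'pos|force'; python3 -m inch '[[[0,0,0.05],[0,0,0],0],[[0,0,0.1],[0,0,0],0]]'|grep -E 'pos|force'
```

```text
tool_pos: [469.9, 191.3, 215.9]
ft_force: [-1.1, 0.0, 5.0]
tool_pos: [469.9, 191.4, 214.9]
ft_force: [-1.3, -0.4, 5.2]
```

```bash
python3 -m inch '[[[0,0,0.05],[0,0,0],0],[[0,0,0.1],[0,0,0],0]]'|grep -E 'pos|force'; python3 -m inch '[[[0,0,0.05],[0,0,0],0],[[0,0,0.1],[0,0,0],0]]'|grep -E 'pos|force'
```

```text
tool_pos: [469.9, 191.4, 213.8]
ft_force: [-0.6, -0.8, 5.7]
tool_pos: [469.9, 191.3, 212.9]
ft_force: [-0.4, 0.0, 6.2]
```

```bash
python3 -m inch '[[[0,0,0.05],[0,0,0],0],[[0,0,0.1],[0,0,0],0]]'|grep -E 'pos|force'; python3 -m inch '[[[0,0,0.05],[0,0,0],0],[[0,0,0.1],[0,0,0],0]]'|grep -E 'pos|force'
```

```text
tool_pos: [469.9, 191.3, 212.0]
ft_force: [-0.4, 0.2, 4.7]
tool_pos: [470.1, 191.4, 211.5]
ft_force: [-1.5, 0.3, 11.3]
```

Stop at z≈211.6. Holding.

```bash
python3 -m inch '[[[0,0,0.03],[0,0,0],0],[[0,0,0.03],[0,0,0],0],[[0,0,0.03],[0,0,0],0],[[0,0,0.03],[0,0,0],0],[[0,0,0.03],[0,0,0],0],[[0,0,0.03],[0,0,0],0],[[0,0,0.03],[0,0,0],0]]'
python3 -m inch '[[[0,0,-0.07],[0,0,0],0],[[0,0,-0.14],[0,0,0],0],[[0,0,-0.21],[0,0,0],0],[[0,0,-0.28],[0,0,0],0],[[0,0,-0.35],[0,0,0],0],[[0,0,-0.42],[0,0,0],0],[[0,0,-0.49],[0,0,0],0],[[0,0,-0.56],[0,0,0],0],[[0,0,-0.63],[0,0,0],0],[[0,0,-0.7],[0,0,0],0],[[0,0,-0.77],[0,0,0],0],[[0,0,-0.84],[0,0,0],0],[[0,0,-0.91],[0,0,0],0],[[0,0,-0.98],[0,0,0],0],[[0,0,-1.05],[0,0,0],0],[[0,0,-1.1],[0,0,0],0],[[0,0,-1.15],[0,0,0],0],[[0,0,-1.2],[0,0,0],0],[[0,0,-1.25],[0,0,0],0],[[0,0,-1.3],[0,0,0],0]]'
python3 -m inch '[[[0,0,-0.05],[0,0,0],0],[[0,0,-0.1],[0,0,0],0],[[0,0,-0.15],[0,0,0],0],[[0,0,-0.2],[0,0,0],0],[[0,0,-0.25],[0,0,0],0],[[0,0,-0.3],[0,0,0],0],[[0,0,-0.35],[0,0,0],0],[[0,0,-0.4],[0,0,0],0],[[0,0,-0.45],[0,0,0],0],[[0,0,-0.5],[0,0,0],0]]'
```

```text
time: 15.9
tool_pos: [470.1, 191.5, 211.5]
tcp_rot: [179.9, -0.0, 90.0]
ft_force: [-0.6, 0.0, 10.1]
finger_gap: 14.8
time: 17.9
tool_pos: [469.8, 191.3, 223.5]
tcp_rot: [-180.0, -0.0, 90.0]
ft_force: [0.7, 0.3, 2.5]
finger_gap: 14.9
time: 18.9
tool_pos: [469.8, 191.3, 228.5]
tcp_rot: [-180.0, 0.0, 90.0]
ft_force: [-0.2, 0.0, 0.1]
finger_gap: 14.8
```

Moving above the tall jar with the rod tip higher than everything on the bench.

```bash
python3 -m inch '[[[0,0,-1],[0,0,0],0],[[0,0,-2.5],[0,0,0],0],[[0,0,-4.2],[0,0,0],0],[[0,0,-5.4],[0,0,0],0],[[-0.8,0.1,-5.8],[0,0,0],0],[[-2.5,0.2,-5.8],[0,0,0],0],[[-5.5,0.5,-5.8],[0,0,0],0],[[-8.5,0.7,-5.8],[0,0,0],0],[[-11.5,1,-5.8],[0,0,0],0],[[-14.5,1.2,-5.8],[0,0,0],0],[[-17.5,1.4,-5.8],[0,0,0],0],[[-20.5,1.6,-5.8],[0,0,0],0],[[-23.5,1.9,-5.8],[0,0,0],0],[[-26.5,2.1,-5.8],[0,0,0],0],[[-29.5,2.4,-5.8],[0,0,0],0],[[-32.5,2.6,-5.8],[0,0,0],0],[[-34.8,2.8,-5.8],[0,0,0],0],[[-36.07,2.92,-5.8],[0,0,0],0],[[-36.07,2.92,-5.8],[0,0,0],0],[[-36.07,2.92,-5.8],[0,0,0],0]]'
python3 - <<'E'
from h import *
s=telemetry.sense();print(s['tool_pos'],s['tcp_rot'],s['ft_force'],s['finger_gap'])
for n in ('side','scene','wrist'):
    im=viewer.snapshot(n); cv2.imwrite(f'pics/{n}8.png',im[:,:,::-1])
    c=proj(n,[499,-169.5,142],pose(s)).astype(int)
    x0,y0=max(c[0]-70,0),max(c[1]-80,0)
    print(n,x0,y0); cv2.imwrite(f'pics/{n}8c.png',cv2.resize(im[y0:y0+140,x0:x0+140,::-1],None,fx=4,fy=4,interpolation=cv2.INTER_CUBIC))
E
```

```text
time: 20.9
tool_pos: [498.9, -168.9, 286.3]
tcp_rot: [-180.0, -0.0, 90.0]
ft_force: [-0.4, 0.8, -1.0]
finger_gap: 14.6
[ 498.8512556  -168.91075302  286.33720602] [-1.79977379e+02 -3.89708850e-02  8.99834827e+01] [-0.40027185  0.80486371 -1.03824448] 14.616696791517176
side 228 152
scene 160 71
wrist 183 100
```

View pics/side8c.png

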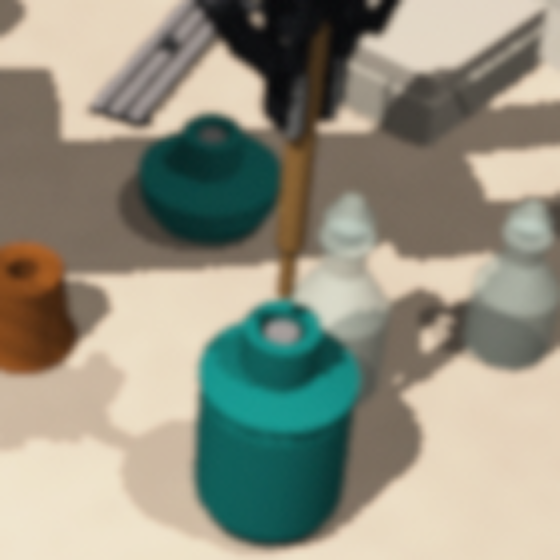

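View pics/scene8c.png

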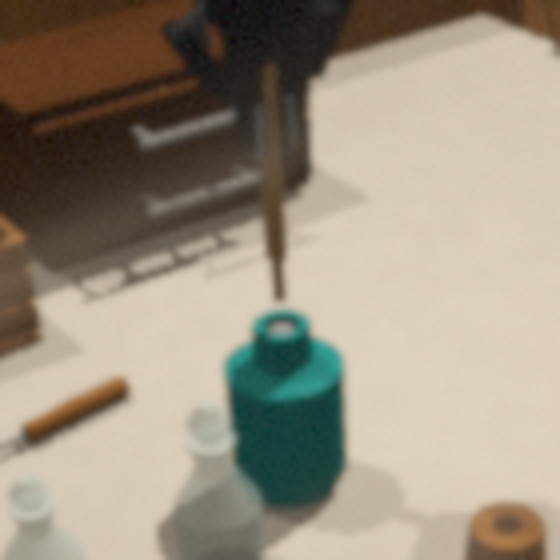

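View pics/wrist8c.png

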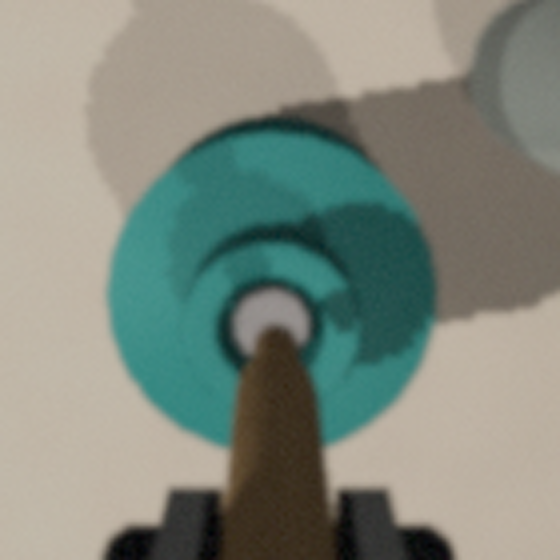

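Run:
```python
from h import *
np.set_printoptions(precision=1,suppress=True)
O={'side':(228,152),'scene':(160,71),'wrist':(183,100)}
f=lambda n,x,y:((x+.5)/4-.5+O[n][0],(y+.5)/4-.5+O[n][1])
T=pose()
d=dict(side=(286,295),scene=(281,294),wrist=(274,340))
print('tip',tri([ray(n,f(n,*p),T) for n,p in d.items()]),tri([ray(n,f(n,*p),T) for n,p in d.items() if n!='wrist']),[onz(n,f(n,*p),162.5,T) for n,p in d.items()])
for z,d in ((142,dict(side=(284,322),scene=(281,325))),(137,dict(side=(282,330),scene=(281,330),wrist=(271,324)))):
    print([onz(n,f(n,*p),z,T) for n,p in d.items()])
```

```text
tip (array([ 497.5, -169.5,  164.7]), [1.8, 1.9, 2.6]) (array([ 496.4, -172.2,  165.3]), [0.2, 0.2]) [array([ 498.7, -170. ,  162.5]), array([ 493.6, -176.2,  162.5]), array([ 497.4, -167.4,  162.5])]
[array([ 499.7, -169.4,  142. ]), array([ 499.2, -170.1,  142. ])]
[array([ 498.5, -169.7,  137. ]), array([ 498.7, -171.5,  137. ]), array([ 496.6, -170. ,  137. ])]
```

Offsets are small (tip about 1 mm off in y). Descending to just above the valve.

```bash
python3 -m inch '[[[-0.1,0,0],[0,0,0],0],[[-0.1,0,0.4],[0,0,0],0],[[-0.1,0,0.9],[0,0,0],0],[[-0.1,0,1.4],[0,0,0],0],[[-0.1,0,1.8],[0,0,0],0],[[-0.1,0,2.0],[0,0,0],0],[[-0.1,0,2.0],[0,0,0],0]]'
python3 - <<'E'
from h import *
n='wrist';im=viewer.snapshot(n); x0,y0=182,100
a=cv2.resize(im[y0:y0+140,x0:x0+140,::-1],None,fx=4,fy=4,interpolation=cv2.INTER_CUBIC)[:,:380]
im=viewer.snapshot('scene');b=cv2.resize(im[71:211,160:300,::-1],None,fx=4,fy=4,interpolation=cv2.INTER_CUBIC)[:,150:500]
cv2.imwrite('pics/9c.png',np.hstack([a,b]))
E
```

```text
time: 21.75
tool_pos: [498.8, -170.3, 265.9]
tcp_rot: [-180.0, -0.0, 90.0]
ft_force: [0.5, 0.0, -1.1]
finger_gap: 14.5
```

View pics/9c.png

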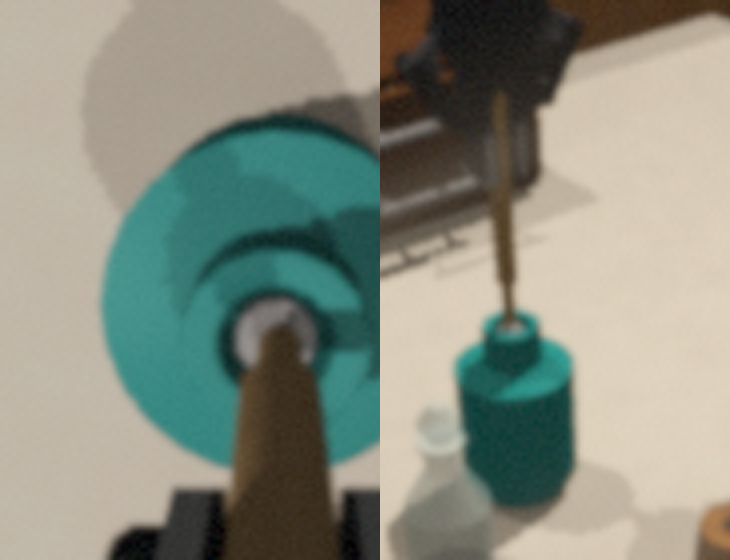

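The tip is over the disc, with its front at (280,322) and the disc centre near (274,337). Pressing with a −0.8 mm x trim.

```bash
python3 -m inch '[[[0,-0.08,0.1],[0,0,0],0],[[0,-0.08,0.2],[0,0,0],0],[[0,-0.08,0.3],[0,0,0],0],[[0,-0.08,0.4],[0,0,0],0],[[0,-0.08,0.5],[0,0,0],0],[[0,-0.08,0.6],[0,0,0],0],[[0,-0.08,0.7],[0,0,0],0],[[0,-0.08,0.8],[0,0,0],0]]'|grep -E 'pos|force';python3 -m inch '[[[0,0,0.1],[0,0,0],0],[[0,0,0.2],[0,0,0],0],[[0,0,0.3],[0,0,0],0]]'|grep -E 'pos|force';python3 -m inch '[[[0,0,0.05],[0,0,0],0],[[0,0,0.1],[0,0,0],0]]'|grep -E 'pos|force'
```

```text
tool_pos: [498.3, -170.4, 258.9]
ft_force: [-0.3, 0.4, 2.9]
tool_pos: [498.3, -170.4, 255.6]
ft_force: [-1.3, 0.9, 3.9]
tool_pos: [498.3, -170.4, 254.6]
ft_force: [-0.7, -0.1, 3.7]
```

```bash
python3 -m inch '[[[0,0,0.05],[0,0,0],0],[[0,0,0.1],[0,0,0],0]]'|grep -E 'pos|force'; python3 -m inch '[[[0,0,0.05],[0,0,0],0],[[0,0,0.1],[0,0,0],0]]'|grep -E 'pos|force'
```

```text
tool_pos: [498.3, -170.4, 253.6]
ft_force: [-0.2, 0.2, 4.2]
tool_pos: [498.3, -170.4, 252.5]
ft_force: [0.0, 0.2, 3.7]
```

```bash
python3 -m inch '[[[0,0,0.05],[0,0,0],0],[[0,0,0.1],[0,0,0],0]]'|grep -E 'pos|force'
```

```text
tool_pos: [498.3, -170.4, 251.6]
ft_force: [-0.3, 0.3, 3.6]
```

```bash
python3 -m inch '[[[0,0,0.05],[0,0,0],0],[[0,0,0.1],[0,0,0],0]]'|grep -E 'pos|force'; python3 -m inch '[[[0,0,0.05],[0,0,0],0],[[0,0,0.1],[0,0,0],0]]'|grep -E 'pos|force'
```

```text
tool_pos: [498.3, -170.4, 250.6]
ft_force: [-0.3, -0.8, 4.8]
tool_pos: [498.3, -170.4, 249.5]
ft_force: [0.3, 0.3, 6.4]
```

```bash
python3 -m inch '[[[0,0,0.05],[0,0,0],0],[[0,0,0.1],[0,0,0],0]]'|grep -E 'pos|force'
```

```text
tool_pos: [498.5, -170.6, 249.4]
ft_force: [-1.7, 0.1, 11.1]
```

Stop at z≈249.4. Hold, then ease up.

```bash
python3 -m inch '[[[0,0,0],[0,0,0],0],[[0,0,0],[0,0,0],0],[[0,0,0],[0,0,0],0],[[0,0,0],[0,0,0],0],[[0,0,0],[0,0,0],0],[[0,0,0],[0,0,0],0],[[0,0,0],[0,0,0],0]]'
python3 -m inch '[[[0,0,-0.07],[0,0,0],0],[[0,0,-0.14],[0,0,0],0],[[0,0,-0.21],[0,0,0],0],[[0,0,-0.28],[0,0,0],0],[[0,0,-0.35],[0,0,0],0],[[0,0,-0.42],[0,0,0],0],[[0,0,-0.49],[0,0,0],0],[[0,0,-0.56],[0,0,0],0],[[0,0,-0.63],[0,0,0],0],[[0,0,-0.7],[0,0,0],0],[[0,0,-0.75],[0,0,0],0],[[0,0,-0.8],[0,0,0],0],[[0,0,-0.85],[0,0,0],0],[[0,0,-0.9],[0,0,0],0],[[0,0,-0.95],[0,0,0],0],[[0,0,-1.0],[0,0,0],0],[[0,0,-1.05],[0,0,0],0],[[0,0,-1.1],[0,0,0],0],[[0,0,-1.15],[0,0,0],0],[[0,0,-1.2],[0,0,0],0]]'
python3 -m inch '[[[0,0,-0.05],[0,0,0],0],[[0,0,-0.1],[0,0,0],0],[[0,0,-0.15],[0,0,0],0],[[0,0,-0.2],[0,0,0],0],[[0,0,-0.25],[0,0,0],0],[[0,0,-0.3],[0,0,0],0],[[0,0,-0.35],[0,0,0],0],[[0,0,-0.4],[0,0,0],0],[[0,0,-0.45],[0,0,0],0],[[0,0,-0.5],[0,0,0],0],[[0,0,-0.55],[0,0,0],0],[[0,0,-0.6],[0,0,0],0]]'
```

```text
time: 25.05
tool_pos: [498.4, -170.5, 249.5]
tcp_rot: [179.9, 0.0, 90.0]
ft_force: [0.0, 1.0, 9.3]
finger_gap: 14.4
time: 27.05
tool_pos: [498.2, -170.4, 260.4]
tcp_rot: [-180.0, -0.0, 90.0]
ft_force: [0.3, -0.1, 1.7]
finger_gap: 15.0
time: 28.25
tool_pos: [498.2, -170.4, 266.5]
tcp_rot: [180.0, 0.0, 90.0]
ft_force: [-0.5, -0.0, -0.7]
finger_gap: 14.6
```

All three vented. Returning to above the holder.

```bash
python3 -m inch '[[[0,0,-1],[0,0,0],0],[[0,0,-2],[0,0,0],0],[[1,-0.2,-2.5],[0,0,0],0],[[3,-0.7,-2.5],[0,0,0],0],[[6,-1.4,-2.5],[0,0,0],0],[[9,-2,-2.5],[0,0,0],0],[[12,-2.7,-2],[0,0,0],0],[[15,-3.4,-1],[0,0,0],0],[[17.5,-3.9,0],[0,0,0],0],[[19.2,-4.3,1.5],[0,0,0],0],[[19.7,-4.4,3],[0,0,0],0],[[19.7,-4.4,4.5],[0,0,0],0],[[19.7,-4.4,5.5],[0,0,0],0],[[19.7,-4.4,6.0],[0,0,0],0],[[19.7,-4.4,6.0],[0,0,0],0],[[19.7,-4.4,6.0],[0,0,0],0]]'
python3 - <<'E'
from h import *
s=telemetry.sense();print(s['tool_pos'],s['tcp_rot'],s['ft_force'],s['finger_gap'])
for n in ('side','scene','wrist'):
    im=viewer.snapshot(n); cv2.imwrite(f'pics/{n}10.png',im[:,:,::-1])
    c=proj(n,[455,27,60],pose(s)).astype(int)
    x0,y0=max(c[0]-70,0),max(c[1]-80,0)
    print(n,x0,y0); cv2.imwrite(f'pics/{n}10c.png',cv2.resize(im[y0:y0+140,x0:x0+140,::-1],None,fx=4,fy=4,interpolation=cv2.INTER_CUBIC))
E
```

```text
time: 29.85
tool_pos: [454.6, 26.1, 206.9]
tcp_rot: [180.0, 0.0, 89.9]
ft_force: [-0.1, 0.6, -0.4]
finger_gap: 14.5
[454.56148489  26.07291411 206.91730912] [1.79974324e+02 3.95145176e-03 8.99440800e+01] [-0.10174419  0.64078448 -0.37459844] 14.480406281564619
side 163 138
scene 216 122
wrist 183 98
```

View pics/side10c.png

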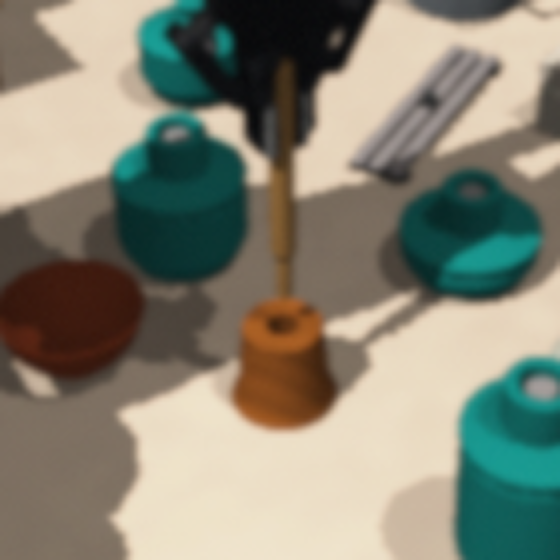

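View pics/scene10c.png

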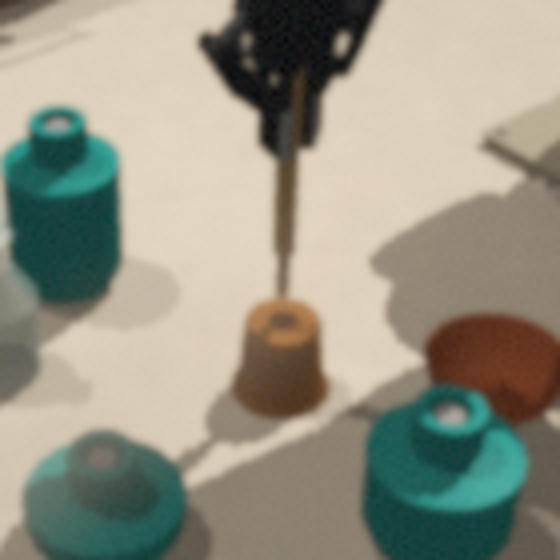

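View pics/wrist10c.png

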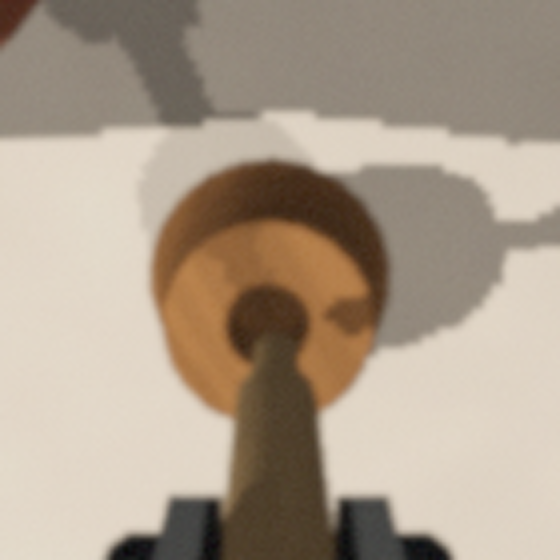

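Run:
```python
from h import *
np.set_printoptions(precision=1,suppress=True)
O={'side':(163,138),'scene':(216,122),'wrist':(183,98)}
f=lambda n,x,y:((x+.5)/4-.5+O[n][0],(y+.5)/4-.5+O[n][1])
T=pose()
d=dict(side=(284,297),scene=(283,296),wrist=(275,350))
print('tip',tri([ray(n,f(n,*p),T) for n,p in d.items()]),tri([ray(n,f(n,*p),T) for n,p in d.items() if n!='wrist']),[onz(n,f(n,*p),84,T) for n,p in d.items()])
for z,d in ((60,dict(side=(282,323),scene=(284,321),wrist=(268,323))),):
    print([onz(n,f(n,*p),z,T) for n,p in d.items()])
```

```text
tip (array([454.2,  26. ,  81.7]), [0.3, 0.7, 0.9]) (array([454.7,  26. ,  81.8]), [0.3, 0.3]) [array([453.1,  24. ,  84. ]), array([456.9,  27.9,  84. ]), array([453.4,  27. ,  84. ])]
[array([453.2,  27.4,  60. ]), array([453.6,  26.3,  60. ]), array([451.7,  27.5,  60. ])]
```

```bash
python3 -m inch '[[[0.05,-0.1,0.3],[0,0,0],0],[[0.05,-0.1,0.8],[0,0,0],0],[[0.05,-0.1,1.4],[0,0,0],0],[[0.05,-0.1,2],[0,0,0],0],[[0.05,-0.1,2.5],[0,0,0],0],[[0.05,-0.1,3],[0,0,0],0],[[0.05,-0.1,3.5],[0,0,0],0],[[0.05,-0.1,4],[0,0,0],0],[[0.05,-0.1,4.4],[0,0,0],0],[[0.05,-0.1,4.7],[0,0,0],0],[[0.05,-0.1,4.7],[0,0,0],0]]'
python3 - <<'E'
from h import *
a=[]
for n,x0,y0 in (('side',163,138),('scene',216,122)):
    im=viewer.snapshot(n); a.append(cv2.resize(im[y0:y0+120,x0+30:x0+120,::-1],None,fx=4,fy=4,interpolation=cv2.INTER_CUBIC))
cv2.imwrite('pics/11.png',np.hstack(a))
E
```

```text
time: 31.1
tool_pos: [452.9, 27.1, 159.0]
tcp_rot: [-180.0, -0.0, 90.0]
ft_force: [-0.4, -0.3, -1.1]
finger_gap: 14.4
```

View pics/11.png

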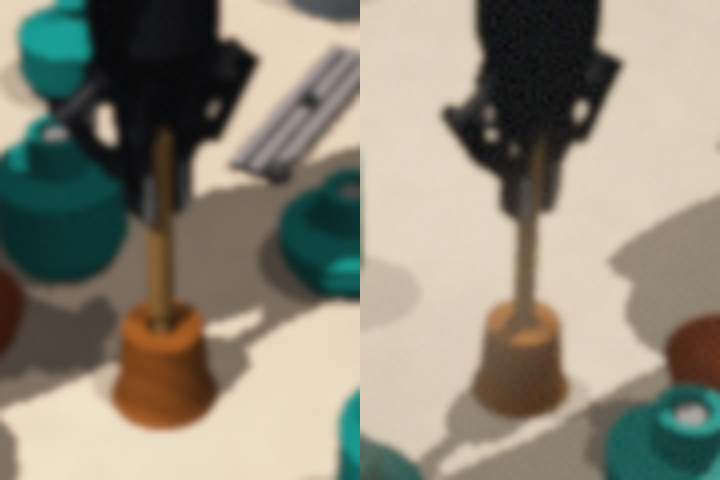

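The tip is inside the bore in both views with no contact force. Continuing slowly.

```bash
python3 -m inch '[[[0,0,0.2],[0,0,0],0],[[0,0,0.4],[0,0,0],0],[[0,0,0.6],[0,0,0],0],[[0,0,0.8],[0,0,0],0]]'|grep -E 'pos|force'; python3 -m inch '[[[0,0,0.2],[0,0,0],0],[[0,0,0.4],[0,0,0],0],[[0,0,0.6],[0,0,0],0],[[0,0,0.8],[0,0,0],0]]'|grep -E 'pos|force'
```

```text
tool_pos: [453.2, 27.1, 151.3]
ft_force: [0.2, 0.1, -0.1]
tool_pos: [453.2, 27.1, 143.3]
ft_force: [0.1, 0.1, -1.1]
```

```bash
python3 -m inch '[[[0,0,0.15],[0,0,0],0],[[0,0,0.3],[0,0,0],0],[[0,0,0.45],[0,0,0],0],[[0,0,0.6],[0,0,0],0],[[0,0,0.75],[0,0,0],0]]'|grep -E 'pos|force'; python3 -m inch '[[[0,0,0.05],[0,0,0],0],[[0,0,0.1],[0,0,0],0],[[0,0,0.15],[0,0,0],0]]'|grep -E 'pos|force'
```

```text
tool_pos: [453.2, 27.1, 135.9]
ft_force: [0.3, -0.3, -0.3]
tool_pos: [453.2, 27.1, 134.5]
ft_force: [0.1, 0.8, -0.3]
```

```bash
python3 -m inch '[[[0,0,0.05],[0,0,0],0],[[0,0,0.1],[0,0,0],0],[[0,0,0.1],[0,0,0],0]]'|grep -E 'pos|force';python3 -m inch '[[[0,0,0.05],[0,0,0],0],[[0,0,0.05],[0,0,0],0]]'|grep -E 'pos|force'
```

```text
tool_pos: [453.3, 27.1, 133.6]
ft_force: [-0.0, 0.2, 0.8]
tool_pos: [453.5, 27.1, 133.6]
ft_force: [-0.1, 0.4, 4.0]
```

The rod is seated at the bottom. Releasing in steps, then straight up.

```bash
python3 -m inch '[[[0,0,0],[0,0,0],0.22],[[0,0,0],[0,0,0],0.3],[[0,0,0],[0,0,0],0.4],[[0,0,0],[0,0,0],0.6],[[0,0,0],[0,0,0],0.8],[[0,0,0],[0,0,0],0.8],[[0,0,0],[0,0,0],0.8]]' 20
python3 - <<'E'
from h import *
a=[]
for n,x0,y0 in (('side',163,138),('scene',216,122)):
    im=viewer.snapshot(n); a.append(cv2.resize(im[y0:y0+120,x0+30:x0+120,::-1],None,fx=4,fy=4,interpolation=cv2.INTER_CUBIC))
cv2.imwrite('pics/12.png',np.hstack(a))
E
```

```text
time: 34.0
tool_pos: [453.2, 27.1, 133.0]
tcp_rot: [180.0, -0.0, 90.0]
ft_force: [-0.8, -0.1, 0.2]
finger_gap: 68.4
```

View pics/12.png

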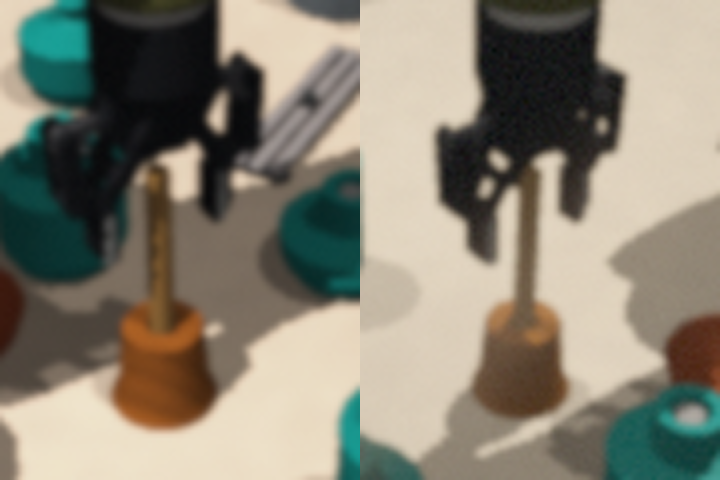

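The rod stands free between the open jaws. Raising.

```bash
python3 -m inch '[[[0,0,-1],[0,0,0],0.8],[[0,0,-2.5],[0,0,0],0.8],[[0,0,-4.5],[0,0,0],0.8],[[0,0,-6.5],[0,0,0],0.8],[[0,0,-9],[0,0,0],0.8],[[0,0,-11],[0,0,0],0.8],[[0,0,-13],[0,0,0],0.8],[[0,0,-14],[0,0,0],0.8],[[0,0,-14],[0,0,0],0.8],[[0,0,-14],[0,0,0],0.8],[[0,0,-14],[0,0,0],0.8]]'
python3 - <<'E'
from h import *
for n in ('side','scene'):
    im=viewer.snapshot(n); cv2.imwrite(f'pics/{n}13.png',im[:,:,::-1])
    o=cv2.imread(f'pics/{n}0.png')
cv2.imwrite('pics/13.png',np.hstack([cv2.imread('pics/side13.png')[90:384,130:512],cv2.imread('pics/scene13.png')[90:384,100:400]]))
E
```

```text
time: 35.2
tool_pos: [452.6, 27.1, 271.7]
tcp_rot: [-179.9, -0.0, 90.0]
ft_force: [-0.3, -0.0, -0.2]
finger_gap: 68.2
```

View pics/13.png

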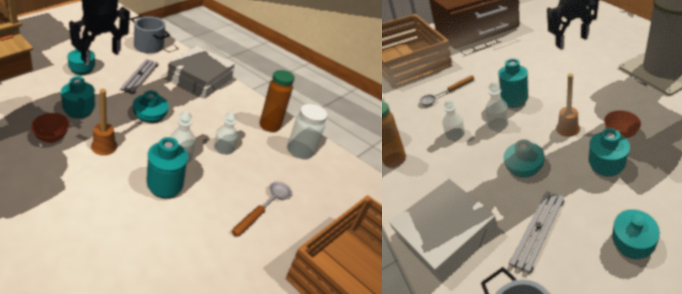

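Run:
```python
from bench import r, telemetry
print(r.hand_in()); print(telemetry.sense()['time'])
```

```text
the job is handed in; nothing more can be done
None
the job is handed in; nothing more can be done
```

I vented the three jars in order (low, mid, tall), stood the rod back in its holder and let go. I handed the job in at about 35.3 s; the hand-in gives no verdict.

| Jar | Stop reached at TCP z (mm) | Peak force read (N) | Force at end of hold (N) | Hold (s) |
|---|---|---|---|---|
| low | 181.4 | 22.7 | 10.2 | at least 0.6 |
| mid | 211.5 | 11.3 | 10.1 | 0.7 |
| tall | 249.4 | 11.1 | 9.3 | 0.7 |

- **Ease-up:** I raised each valve at 5 to 7 mm/s over about 2 s. Force readings during the ease-up, taken only at the end of each move, fell to 2–3 N while still in contact and then to about zero.
- **Low jar:** I overshot its stop before backing off to 10 N, so that press was less gentle than the other two.
- **Last pictures:** The rod stands free in its holder, the gripper is open and well clear above, and the jars and other objects look unmoved by eye; I did not measure them. I also did not measure each valve's height after release.

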